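Seat a mouthpiece in the polishing station and latch its guard

ROBOT

A 6-joint arm with a two-finger parallel gripper is mounted at the origin on the work surface. World frame = base frame: x ahead of the robot, y to its left, z up, the work surface at z = 0. Lengths are in m, angles in degrees, forces in N, time in s.
With the tool pointing down it reaches from about 0.4 to 0.825 m from the base axis. Payload 7 kg.
Tool frame: the origin (TCP) lies midway between the tips of the shut fingers; the grasp point (between the pads) lies r.grasp_offset behind it (r.grasp_offset is the distance from the TCP to the grasp point, in m); x points along the fingers, z is the direction in which the jaws open and shut, and the axes are right-handed (so a half turn about x gives the same grasp; the last joint's range is limited). The gripper opens to 88 mm and grips with 3 to 60 N. Pads are 19 mm wide; open, the fingers measure 130 mm over their backs; the gripper's body (78 mm by 193 mm) begins 47 mm behind the grasp point.
Start: joints at [-55.227, 20.546, 0.682, 0, -70.136, -16.507], TCP at [0.212, -0.641, 0.227] pointing down, gripper open.
Joint ranges: [-176.03, 176.03], [-82.01, 121.73], [-58.28, 71.71], [-173.87, 95.51], [-174.79, -0.11], [-173.66, 173.66]. Speed limits (degrees/s): [136.94, 136.94, 172.46, 180, 180, 180].

INTERFACE

Orientations are given as [roll, pitch, yaw] about the fixed x, y, z axes, in that order (R = Rz(yaw) Ry(pitch) Rx(roll)).
In Python, from plant import readout, vision, close_job, r gives the robot as it stands.
- The arm moves only by the shell command python3 -m handwheel 'ROWS' [OPENING] [FORCE]. ROWS is JSON, a list that holds one entry, the list of rows, each a list of 4 numbers: the shift along the world's x, y, z in units of 40 mm (1.0 is 40 mm), then the turn about the world's z in units of 5 degrees (1.0 is 5 degrees). In form: [[[tx, ty, tz, roll], ...]]. A call has 1 to 8 rows; each row shifts and turns the pose as measured when the row begins; what a row does not reach is not made up. A row lasts 1/10 s, in which the tool goes at most 50 mm and 8.59 degrees, less where a joint would pass 70% of its speed; a pose out of reach is approached as far as the arm can. A call is refused whole if a number of a shift passes 1 or a number of a turn 1, either way. A call with a gripper value outside its range is refused whole. OPENING is the finger opening in mm, from 0 to 87.6, set as the call begins (- or left out, the last holds). The fingers move at their own pace and stop on an object; FORCE is the grip in N (left out, the last holds). Time passes only in rows, so rows that do not move let the fingers close. It gives the time, the measured TCP pose, the force and the opening at its end, in the units of the state.
- readout.get_state(): the state, without advancing time (a new reading comes with each control period).
- vision.capture(name): name is "scene" or "top"; returns the picture (400x640x3 uint8, blue, green, red); there is no depth.
- vision.get_calibration(name): a dict with "intrinsics" (3x3 intrinsics, pixels), "dist" ([k1, k2, p1, p2, k3] as OpenCV has them; the pictures are not rectified), "pose" (4x4, takes a point from camera to world coordinates). Camera axes: x right, y up, looking along -z (the intrinsics and any distortion apply to the point x, -y, -z); pixel columns grow to the right and rows downward; lengths in m; the calibration is good to about 2 mm. A picture is of the moment at which its call begins. get_calibration takes no time and is no camera call.
- close_job(): hands the job in, once; it reports no verdict.
The state is a dict: "time_s": time; "joints": joint angles; "qd": joint speeds; "joint_torque": joint torques, N m; "tcp_pos": TCP position; "eef_rot": TCP orientation; "contact_force": force on the tool from outside, world axes, zero at the start; "moment": the same for the moment, N m; "gripper_width": finger opening in m.
Only numpy, scipy, OpenCV 4.12 (cv2) and the standard library are available. Lean on these libraries where they do the work, as an engineer would, in place of code of your own. Each camera call takes 0.05 s, during which the arm holds its last target.

TASK

Take the widest of the three mouthpieces out of the wooden rack and stand it, shank down and fully home, in the socket of the polishing station while the guard is open; then slide the clear guard shut over it by its tab until the spring latch clicks and holds. Ease the guard home gently: push through the latch's resistance, but do not slam it or force it against its stop once it has clicked. Leave the other mouthpieces in the rack.

Things in the scene. Friction and masses are not known exactly. Their poses are not given: they have to be found in the camera images.
- wide_mid (a point): The mouthpiece to polish: brass, the widest of the three, shank down in a rack hole (which one varies). 85 mm long, 130 g. Point on its axis, half-way up; z runs up its axis. Shank 12 mm thick, its tip (42.5 mm below the point) tapered to 8 mm over 5 mm. Grip the cup's straight band, 38 mm in diameter, 24.5 to 42.5 mm above the point. Neighbours stand 75 mm away.
- mid_mid (a point): Another brass mouthpiece in the rack, rim 27 mm wide, 82 mm long; point on its axis half-way up. Leave it.
- slim_mid (a point): The slimmest brass mouthpiece in the rack, rim 21 mm wide, 78 mm long; point on its axis half-way up. Leave it.
- rack: Fixed wooden rack block 230 x 70 x 40 mm high, three 14 mm holes in a row along its x axis, 75 mm apart and 30 mm deep: a mouthpiece's tip is 10 mm above the table and must rise 30 mm to come free. Origin: centre of its underside.
- machine: The fixed polishing station: grey bed plate 170 mm (x) by 345 mm (y), 12 mm thick; at its -y end a motor block, 104 mm high over the table, and a felt wheel of 66 mm diameter, top 93 mm over the table, face 50 mm from the socket's axis. The guard shuts along -y. Origin on the table, 80 mm from the socket towards +y.
- socket (a point): Centre of the socket's mouth, 47 mm above the table, in a steel block 50 x 50 mm; axes as the machine's. Vertical hole 14 mm square, 30 mm deep below this point, with a steep square lead-in funnel rising 12 mm above it, 28 mm wide at its top. With the mouthpiece fully home, its half-way point is 12.5 mm above this point.
- tab (a point): Centre of the guard's push tab: upright aluminium plate 50 mm (machine x) by 10 mm (machine y) by 46 mm high on the guard's top, 121 to 167 mm above the table. Push its +y face towards the machine's -y. The guard is a clear hood 110 x 110 mm, 121 mm high, open below and towards the wheel; the tab stands 30 mm towards +y from its middle.
- guard (a joint): Travel of the guard, m: 0 fully open (hood's edge 105 mm from the socket's axis), growing as it shuts along the machine's -y. Starts at 0 to 0.025 and stays where left (friction about 2 N). It clicks shut somewhere between 0.135 and 0.173, different in each run as the steel keeper rail on the bed's +x side is adjustable; then it has only 3 to 7 mm before a solid end stop.
- latch (a joint): Guard's spring plunger with roller, m, positive down: 0 riding on the keeper rail, to -0.004 on a hump that starts 8 mm before the click, +0.006 once dropped into the notch (latched). On the hump the push needed rises to 7 to 12 N, then falls off. Leaning on the end stop, or slamming, with over 25 N is forcing. Black-capped, on the guard's +x side; leave it alone.
Not all that is in view belongs to the job. Leave any blue or red look-alike of the part that bears wide_mid alone.

How it is judged:
By the outcome, as a careful person would: the job done as asked, in the order asked, and still so for the second after the job is handed in, with the robot touching nothing.
It also fails if it takes over 58 s, if anything falls off the work surface, if the arm or the gripper's body presses on something with over 40 N, if the wrist force passes 120 N, or if a joint passes its speed limit or range.

## Working session

There is one attempt and no reset: what is moved stays moved. The work goes in short steps, Python scripts to look and compute and a shell command to move; the robot and the scene stay as the last step left them, time stands still between calls to the robot, and variables do not carry over. Pictures are saved under pics/ and viewed, and the job is handed in when it is done.

```bash
ls; mkdir -p pics; python3 - <<'E'
from plant import readout, vision, r
import cv2
print(readout.get_state()); print(r.grasp_offset)
for n in("scene","top"):
    cv2.imwrite(f"pics/{n}0.png",vision.capture(n)); print(n,vision.get_calibration(n))
E
```

```text
pics
{'time_s': 0.0, 'joints': array([-5.52262464e+01,  2.05912471e+01,  6.32815938e-01, -1.85510276e-02,
       -7.01349269e+01, -1.65053056e+01]), 'qd': array([ 0.03543547, -0.08765192,  0.07862025, -0.09043367,  0.02334868,
       -0.0797152 ]), 'joint_torque': array([-3.17897517e-03, -5.82707369e+01,  2.93047482e+01,  6.99747518e+00,
        6.70576832e-03, -1.83539669e-04]), 'tcp_pos': array([ 0.21138585, -0.6405322 ,  0.22562246]), 'eef_rot': array([  5.92593501,  89.90502661, 114.18806506]), 'contact_force': array([ 0.49527733, -0.42503111,  0.45573201]), 'moment': array([0.04184083, 0.03088107, 0.02524987]), 'gripper_width': 0.08754290435347042}
0.0188
scene {'intrinsics': array([[508.24575208,   0.        , 326.4998791 ],
       [  0.        , 508.24575208, 194.35853501],
       [  0.        ,   0.        ,   1.        ]]), 'dist': array([-0.06582699,  0.        ,  0.        ,  0.        ,  0.        ]), 'pose': array([[ 0.33152366, -0.69180228,  0.64148396,  1.27099336],
       [ 0.94336028,  0.2338604 , -0.23533104, -0.34185162],
       [ 0.01278485,  0.6831683 ,  0.73014904,  0.96468029],
       [ 0.        ,  0.        ,  0.        ,  1.        ]])}
top {'intrinsics': array([[368.91478258,   0.        , 317.73767849],
       [  0.        , 368.91478258, 193.36532134],
       [  0.        ,   0.        ,   1.        ]]), 'dist': array([-0.06675914,  0.        ,  0.        ,  0.        ,  0.        ]), 'pose': array([[ 0.01231248,  0.98925931, -0.14565171,  0.39631735],
       [-0.9995157 ,  0.00801295, -0.03006919, -0.06422407],
       [-0.02857912,  0.1459514 ,  0.98887887,  1.00474121],
       [ 0.        ,  0.        ,  0.        ,  1.        ]])}
```

View pics/scene0.png

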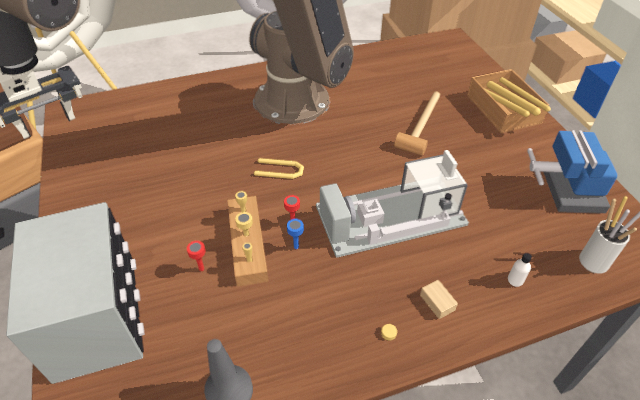

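View pics/top0.png

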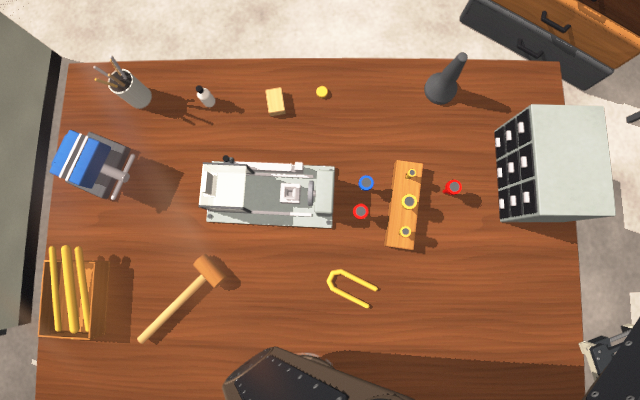

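Scene view: the three brass mouthpieces in the rack are at about (241,198), (243,220) and (248,250). The red and blue look-alikes are at (196,250), (291,203) and (295,228). In the top view the brass ones are at (411,172), (409,201) and (405,232), with the middle one looking widest, and the red/blue ones at (454,187), (360,212) and (366,183). The machine's guard is on the left (+y) in the top view. Next I'll crop in to confirm.

```bash
python3 - <<'E'
import cv2,numpy as np
s=cv2.imread("pics/scene0.png");t=cv2.imread("pics/top0.png")
cv2.imwrite("pics/c1.png",cv2.resize(s[180:290,180:320],None,fx=5.5,fy=5.5,interpolation=cv2.INTER_CUBIC)[:600,:800])
cv2.imwrite("pics/c2.png",cv2.resize(t[150:255,340:470],None,fx=5.5,fy=5.5,interpolation=cv2.INTER_CUBIC)[:600,:800])
cv2.imwrite("pics/c3.png",cv2.resize(s[145:255,310:475],None,fx=4.8,fy=4.8,interpolation=cv2.INTER_CUBIC)[:600,:800])
cv2.imwrite("pics/c4.png",cv2.resize(t[145:240,190:345],None,fx=5,fy=5,interpolation=cv2.INTER_CUBIC)[:600,:800])
E
```

```text
(no output)
```

View pics/c1.png

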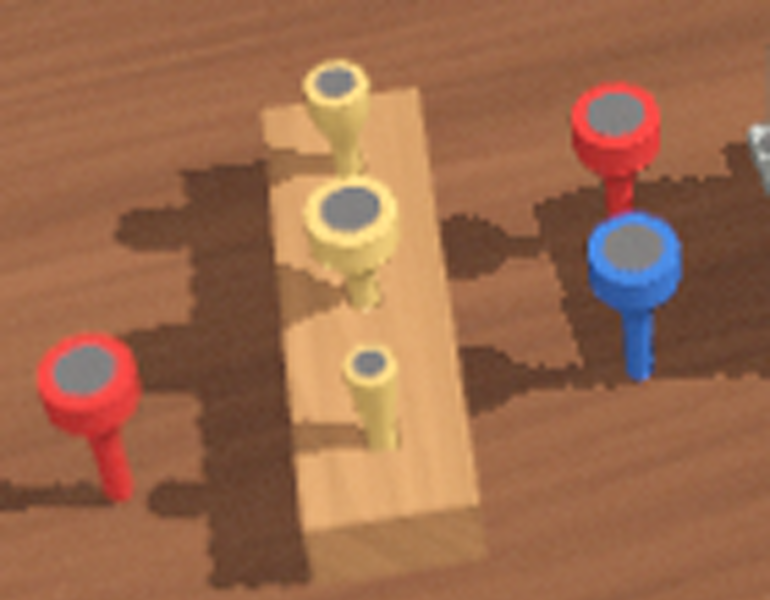

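View pics/c2.png

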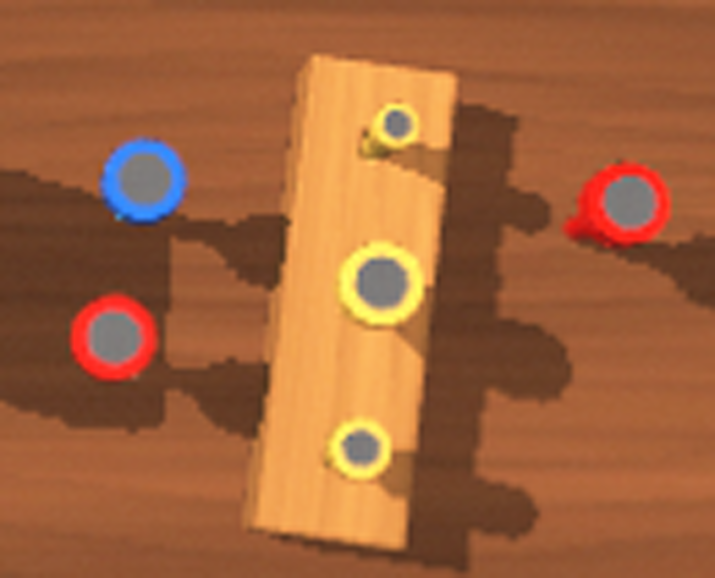

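View pics/c3.png

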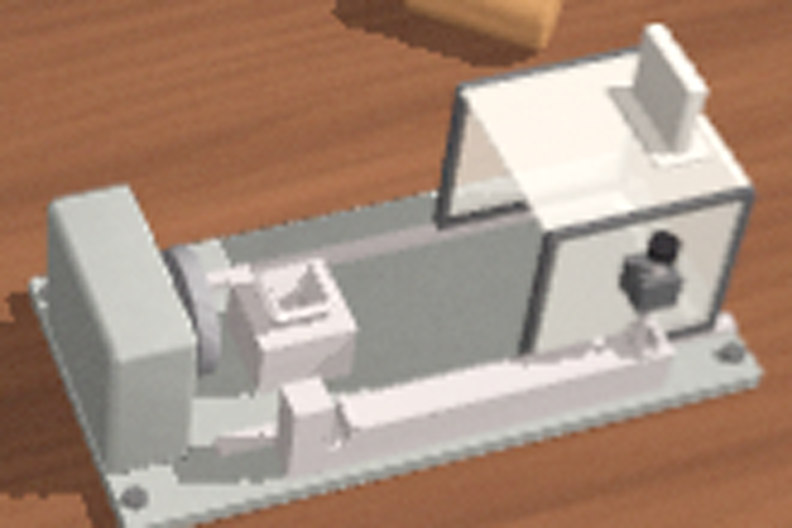

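View pics/c4.png

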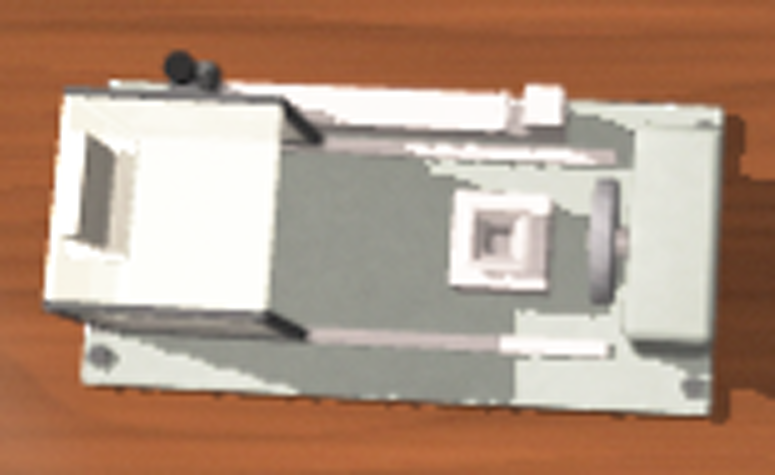

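The close crops confirm the choice: the wide brass one is the middle one, top pixel about (409,201). Next I'll measure it, its neighbours, the socket and the tab in both views.

```bash
cat > h.py <<'E'
import cv2,numpy as np
from plant import vision
CAL={n:vision.get_calibration(n) for n in("scene","top")}
def ray(n,uv):
    c=CAL[n];p=cv2.undistortPoints(np.array([[uv]],float),c["intrinsics"],c["dist"])[0,0]
    P=c["pose"];d=P[:3,:3]@np.array([p[0],-p[1],-1]);return P[:3,3],d/np.linalg.norm(d)
def plane(n,uv,z):
    o,d=ray(n,uv);return o+d*(z-o[2])/d[2]
def tri(us,ut):
    o1,d1=ray("scene",us);o2,d2=ray("top",ut)
    s=np.linalg.lstsq(np.c_[d1,-d2],o2-o1,rcond=None)[0]
    a,b=o1+d1*s[0],o2+d2*s[1];return (a+b)/2,np.linalg.norm(a-b)*1000
def proj(n,X):
    c=CAL[n];P=c["pose"];q=P[:3,:3].T@(np.array(X)-P[:3,3]);q=np.array([q[0],-q[1],-q[2]])
    return cv2.projectPoints(q.reshape(1,1,3),np.zeros(3),np.zeros(3),c["intrinsics"],c["dist"])[0].ravel()
E
python3 - <<'E'
from h import *
s=cv2.imread("pics/scene0.png");t=cv2.imread("pics/top0.png")
# grey cup discs (rim centres): low-saturation blobs inside the rack/part region
def discs(im,x0,x1,y0,y1):
    h=cv2.cvtColor(im,cv2.COLOR_BGR2HSV);m=((h[...,1]<60)&(h[...,2]>60)).astype(np.uint8)
    mm=np.zeros_like(m);mm[y0:y1,x0:x1]=m[y0:y1,x0:x1]
    n,l,st,c=cv2.connectedComponentsWithStats(mm)
    return [(c[i].round(2),st[i,2:5]) for i in range(1,n) if st[i,4]>8]
for d in discs(s,185,308,185,260):print("s",d)
for d in discs(t,350,470,160,245):print("t",d)
E
```

```text
s (array([240.5 , 194.36]), array([ 6,  4, 22], dtype=int32))
s (array([291.36, 200.19]), array([10,  7, 58], dtype=int32))
s (array([243.39, 217.32]), array([10,  8, 62], dtype=int32))
s (array([294.54, 224.55]), array([10,  8, 67], dtype=int32))
s (array([194.75, 246.78]), array([10,  8, 64], dtype=int32))
s (array([246.78, 245.5 ]), array([ 5,  4, 18], dtype=int32))
t (array([411.5, 172. ]), array([ 4,  5, 16], dtype=int32))
t (array([365.83, 182.05]), array([ 9,  9, 64], dtype=int32))
t (array([453.92, 186.08]), array([ 9,  9, 62], dtype=int32))
t (array([408.88, 200.88]), array([ 9,  9, 65], dtype=int32))
t (array([360.41, 210.68]), array([ 8,  9, 59], dtype=int32))
t (array([405.31, 230.88]), array([ 6,  5, 26], dtype=int32))
```

```bash
python3 - <<'E'
from h import *
for n,a,b in(("wide",(243.39,217.32),(408.88,200.88)),("mid",(240.5,194.36),(405.31,230.88)),("slim",(246.78,245.5),(411.5,172)),("redA",(291.36,200.19),(360.41,210.68)),("blue",(294.54,224.55),(365.83,182.05)),("redB",(194.75,246.78),(453.92,186.08))):
    X,g=tri(a,b);print(n,X.round(4),"gap mm",round(g,1),"plane .095: s",plane("scene",a,.095).round(4)[:2],"t",plane("top",b,.095).round(4)[:2])
s=cv2.imread("pics/scene0.png");t=cv2.imread("pics/top0.png")
def crop(im,x,y,w,h,k,o):
    c=cv2.resize(im[y:y+h,x:x+w],None,fx=k,fy=k,interpolation=cv2.INTER_NEAREST)
    for i in range(0,w,5):cv2.putText(c,str(x+i),(i*k,10),0,.35,(0,0,255),1);cv2.line(c,(i*k,0),(i*k,c.shape[0]),(0,0,255) if i%10==0 else(0,200,0),1)
    for i in range(0,h,5):cv2.putText(c,str(y+i),(0,i*k+10),0,.35,(255,0,0),1);cv2.line(c,(0,i*k),(c.shape[1],i*k),(0,0,255) if i%10==0 else (0,200,0),1)
    cv2.imwrite(o,c)
crop(s,350,190,40,36,16,"pics/s_sock.png");crop(t,272,176,40,36,16,"pics/t_sock.png")
crop(s,432,142,40,40,14,"pics/s_tab.png");crop(t,198,160,40,40,14,"pics/t_tab.png")
E
```

```text
wide [ 0.5135 -0.2623  0.0949] gap mm 1.0 plane .095: s [ 0.5138 -0.2619] t [ 0.5133 -0.2628]
mid [ 0.4394 -0.2525  0.0921] gap mm 1.1 plane .095: s [ 0.4424 -0.2523] t [ 0.4391 -0.2524]
slim [ 0.588  -0.2726  0.0877] gap mm 0.4 plane .095: s [ 0.5937 -0.273 ] t [ 0.5864 -0.2712]
redA [ 0.4891 -0.143   0.0848] gap mm 1.0 plane .095: s [ 0.4983 -0.1448] t [ 0.4879 -0.1426]
blue [ 0.5619 -0.1572  0.0842] gap mm 0.7 plane .095: s [ 0.5708 -0.1592] t [ 0.5599 -0.1564]
redB [ 0.5532 -0.3799  0.0849] gap mm 0.2 plane .095: s [ 0.5615 -0.3794] t [ 0.5515 -0.3766]
```

View pics/s_sock.png

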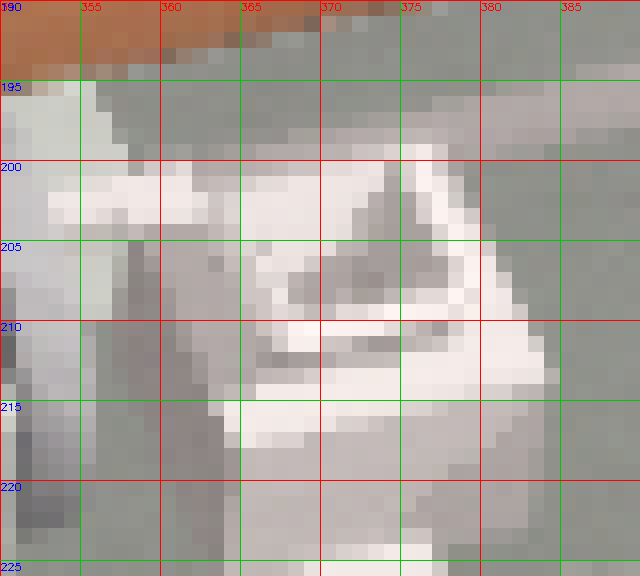

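View pics/t_sock.png

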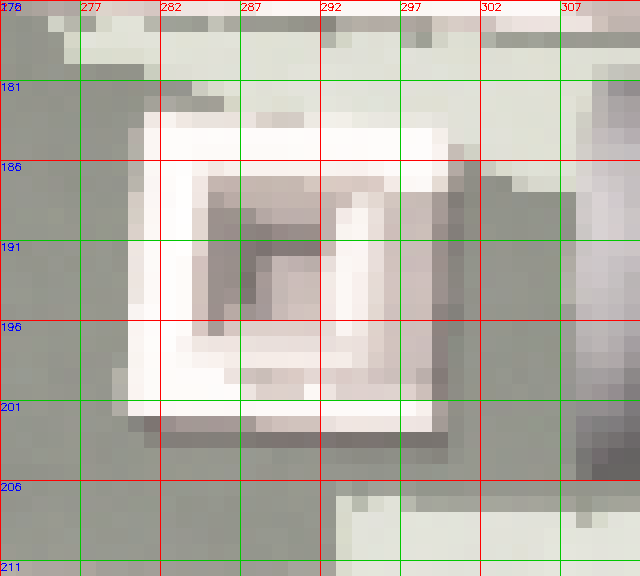

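View pics/s_tab.png

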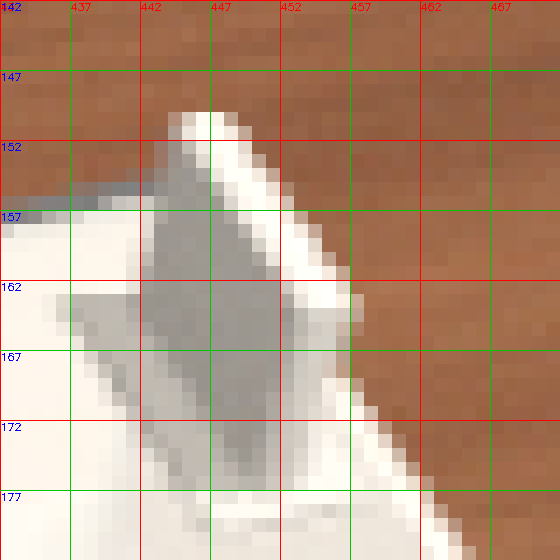

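View pics/t_tab.png

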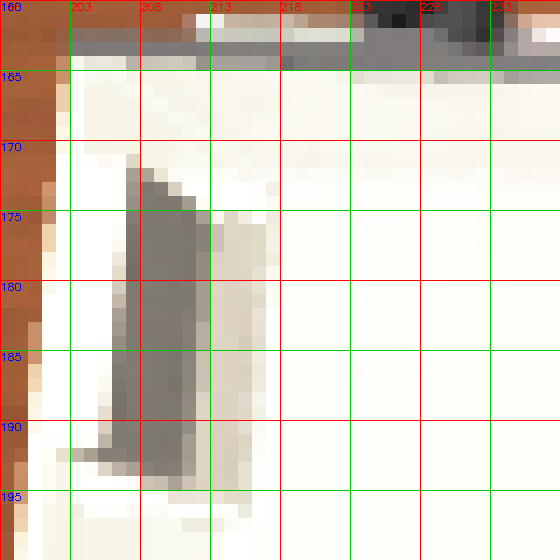

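```bash
python3 - <<'E'
from h import *
def T(n,a,b):
    a=np.array(a)-.5;b=np.array(b)-.5
    X,g=tri(a,b);print(n,X.round(4),"gap",round(g,1));return X
T("funnel top ctr",(371.9,205),(290.3,192.2))
T("tab -y+x top",(452.8,162.8),(207,171.8)); T("tab -y-x top",(445,152.5),(205.3,193.2))
T("block +x-y? front-left",(364.2,216.5),(300,184));T("block +x+y front-right",(384,213),(281,183))
c=[plane("top",np.array(p)-.5,.047) for p in((281,183),(300,184),(299.2,202.8),(280,201.8))]
print(np.round(c,4)[:,:2].tolist(),np.mean(c,0).round(4),[round(np.linalg.norm(c[i]-c[i-1])*1000,1) for i in range(4)])
print("inner top",plane("top",np.array((290.4,192.))-.5,.059).round(4))
# bed plate corners, top view z=.012
t=cv2.imread("pics/top0.png");
for p in((207,228),(334,228.5),(335,165.5)):print(plane("top",p,.012).round(4))
E
```

```text
funnel top ctr [0.5402 0.0394 0.0582] gap 4.2
tab -y+x top [0.5695 0.2226 0.1691] gap 0.8
tab -y-x top [0.521  0.2294 0.1569] gap 2.2
block +x-y? front-left [0.5627 0.0131 0.0507] gap 0.1
block +x+y front-right [0.5654 0.0636 0.0478] gap 0.3
[[0.5656, 0.0638], [0.5633, 0.0134], [0.5133, 0.0145], [0.5155, 0.0651]] [0.5394 0.0392 0.047 ] [np.float64(50.2), np.float64(50.5), np.float64(50.0), np.float64(50.7)]
inner top [0.5399 0.037  0.059 ]
[0.4447 0.2667 0.012 ]
[ 0.4476 -0.0788  0.012 ]
[ 0.6204 -0.0806  0.012 ]
```

```bash
cat >> h.py <<'E'
from scipy.spatial.transform import Rotation as Rn
def st():
    from plant import readout
    s=readout.get_state();R=Rn.from_euler("xyz",s["eef_rot"],degrees=True).as_matrix()
    j=R[:,2];print("t",round(s["time_s"],2),"tcp",s["tcp_pos"].round(4),"axis",R[:,0].round(3),"jawdeg",round(np.degrees(np.arctan2(j[1],j[0])),2),"F",s["contact_force"].round(1),"M",s["moment"].round(2),"w",round(s["gripper_width"]*1000,1),"j6",round(s["joints"][5],1));return s
E
python3 -c "
from h import *
st();print(plane('top',(205-.5+.3,193.2-.5),.167),plane('top',(206.5,171.3),.167))
s=cv2.imread('pics/scene0.png')
"
```

```text
t 0.1 tcp [ 0.2114 -0.6406  0.2257] axis [-0.001  0.001 -1.   ] jawdeg 108.26 F [0.4 0.  0.7] M [-0.   -0.05  0.  ] w 87.4 j6 -16.5
[0.51914205 0.22478601 0.167     ] [0.57005818 0.22370176 0.167     ]
```

```bash
python3 -m handwheel '[[[0.3,0.8,0.3,-0.5],[0.35,0.95,0.2,-0.5],[0.35,0.95,0,-0.5],[0.35,0.95,0,-0.5],[0.35,0.95,0,0],[0.35,0.95,0,0],[0.35,0.9,0,0],[0.35,0.9,0,0]]]' 70 30; python3 -c "
from h import *
st()"
```

```text
time_s: 0.9
tcp_pos: [0.3202, -0.3381, 0.24]
eef_rot: [23.1, 89.4, 120.5]
contact_force: [1.0, -0.0, -0.0]
gripper_width: 0.07
t 0.9 tcp [ 0.3202 -0.3381  0.24  ] axis [-0.005  0.009 -1.   ] jawdeg 97.39 F [ 1. -0. -0.] M [-0.1  -0.17 -0.06] w 70.0 j6 -59.9
```

```bash
python3 -m handwheel '[[[0.8,0.3,0,0],[0.9,0.35,0,0],[0.9,0.35,0,0],[0.9,0.35,0,0],[0.9,0.35,0,0],[0.3,0.15,-0.5,0],[0,0,-0.7,0],[0,0,-0.7,0]]]'; python3 -c "
from h import *
st();cv2.imwrite('pics/s1.png',vision.capture('scene'));cv2.imwrite('pics/t1.png',vision.capture('top'))
st()"
```

```text
time_s: 1.7
tcp_pos: [0.518, -0.2543, 0.1655]
eef_rot: [-34.1, 89.5, 63.7]
contact_force: [0.1, 0.1, -0.2]
gripper_width: 0.0702
t 1.7 tcp [ 0.518  -0.2543  0.1655] axis [ 0.004  0.008 -1.   ] jawdeg 97.79 F [ 0.1  0.1 -0.2] M [-0.07  0.04  0.02] w 70.2 j6 -74.9
t 1.8 tcp [ 0.5149 -0.2538  0.1625] axis [-0.004  0.01  -1.   ] jawdeg 97.71 F [ 0.7 -0.1 -0.1] M [-0.04  0.09  0.03] w 70.2 j6 -74.9
```

```bash
python3 -m handwheel '[[[-0.03,-0.2,-0.4,0],[0,0,-0.4,0],[0,0,-0.3,0],[0,0,0,0],[0,0,0,0]]]'; python3 -c "
from h import *
st();s=vision.capture('scene');t=vision.capture('top');st()
cv2.imwrite('pics/c5.png',cv2.resize(s[120:280,170:330],None,fx=3.6,fy=3.6));cv2.imwrite('pics/c6.png',cv2.resize(t[140:280,340:480],None,fx=4,fy=4))"
```

```text
time_s: 2.3
tcp_pos: [0.515, -0.2634, 0.122]
eef_rot: [2.4, 89.6, 100.1]
contact_force: [0.1, 0.1, 1.0]
gripper_width: 0.0699
t 2.3 tcp [ 0.515  -0.2634  0.122 ] axis [-0.001  0.008 -1.   ] jawdeg 97.75 F [0.1 0.1 1. ] M [-0.    0.01 -0.01] w 69.9 j6 -73.9
t 2.4 tcp [ 0.5151 -0.2633  0.1221] axis [-0.001  0.008 -1.   ] jawdeg 97.75 F [ 0.1  0.2 -0. ] M [-0.06 -0.02 -0.  ] w 70.1 j6 -73.9
```

View pics/c5.png

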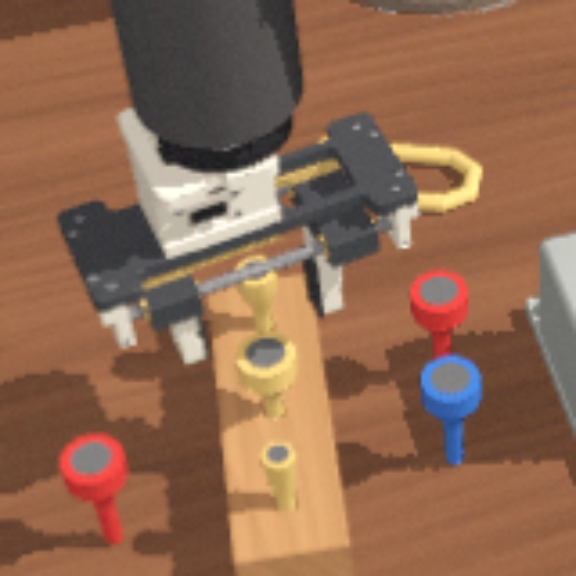

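View pics/c6.png

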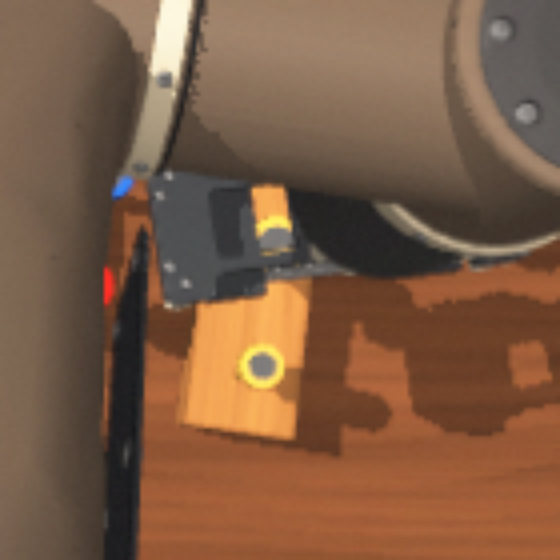

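```bash
python3 -m handwheel '[[[-0.04,0.02,-0.4,0],[0,0,-0.4,0],[0,0,-0.4,0],[0,0,-0.12,0],[0,0,0,0]]]'; python3 -c "
from h import *
st()"
```

```text
time_s: 2.9
tcp_pos: [0.5167, -0.2631, 0.0732]
eef_rot: [-62.0, 89.5, 35.8]
contact_force: [0.6, 0.0, -0.1]
gripper_width: 0.0699
t 2.9 tcp [ 0.5167 -0.2631  0.0732] axis [ 0.008  0.006 -1.   ] jawdeg 97.82 F [ 0.6  0.  -0.1] M [ 0.01 -0.01  0.03] w 69.9 j6 -73.9
```

```bash
python3 -m handwheel '[[[-0.08,0.02,-0.1,0],[0,0,0,0],[0,0,0,0]]]'; python3 -c "
from h import *
st()"
```

```text
time_s: 3.2
tcp_pos: [0.5145, -0.2625, 0.0712]
eef_rot: [-73.9, 89.3, 23.9]
contact_force: [-0.2, -0.7, 0.3]
gripper_width: 0.0702
t 3.2 tcp [ 0.5145 -0.2625  0.0712] axis [ 0.011  0.005 -1.   ] jawdeg 97.84 F [-0.2 -0.7  0.3] M [-0.04  0.01 -0.02] w 70.2 j6 -74.0
```

```bash
python3 -m handwheel '[[[0,0,-0.05,0],[0,0,0,0],[0,0,0,0],[0,0,0,0],[0,0,0,0],[0,0,0,0]]]' 20 40; python3 -c "
from h import *
st()"
```

```text
time_s: 3.8
tcp_pos: [0.5151, -0.2627, 0.0702]
eef_rot: [-78.7, 89.3, 19.2]
contact_force: [-0.6, 0.1, -0.7]
gripper_width: 0.0371
t 3.8 tcp [ 0.5151 -0.2627  0.0702] axis [ 0.012  0.004 -1.   ] jawdeg 97.85 F [-0.6  0.1 -0.7] M [ 0.03  0.05 -0.03] w 37.1 j6 -73.9
```

```bash
python3 -m handwheel '[[[0,0,0.3,0],[0,0,0.4,0],[0,0,0.5,0],[0,0,0.5,0],[0,0,0.5,0],[0,0,0.5,0],[0,0,0.4,0],[0,0,0,0]]]'; python3 -c "
from h import *
st();s=vision.capture('scene');t=vision.capture('top');st()
cv2.imwrite('pics/c7.png',cv2.resize(s[100:260,170:330],None,fx=3.6,fy=3.6))"
```

```text
time_s: 4.6
tcp_pos: [0.5132, -0.2623, 0.203]
eef_rot: [-74.6, 89.3, 23.2]
contact_force: [0.1, 0.3, -1.0]
gripper_width: 0.037
t 4.6 tcp [ 0.5132 -0.2623  0.203 ] axis [ 0.011  0.005 -1.   ] jawdeg 97.84 F [ 0.1  0.3 -1. ] M [-0.02 -0.05  0.  ] w 37.0 j6 -74.1
t 4.7 tcp [ 0.5121 -0.2618  0.2003] axis [ 0.007  0.006 -1.   ] jawdeg 97.81 F [ 0.1  0.5 -2.8] M [-0.03  0.06 -0.02] w 37.2 j6 -74.1
```

View pics/c7.png

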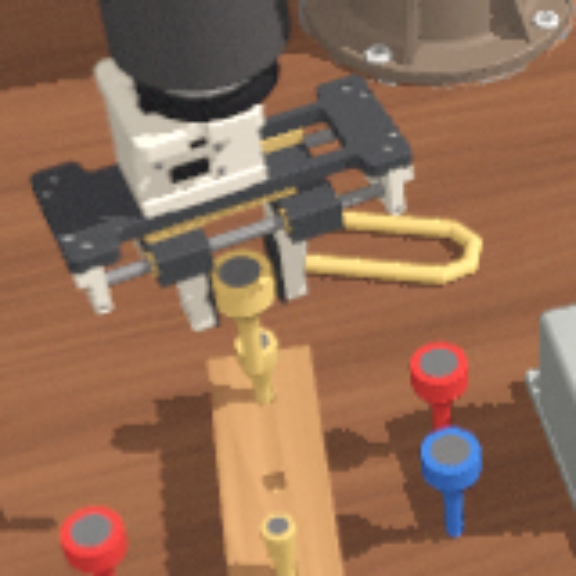

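```bash
python3 -m handwheel '[[[0.08,0.5,0,1],[0.08,0.9,0,1],[0.08,0.9,0,1],[0.08,0.9,0,1],[0.08,0.9,0,1],[0.08,0.9,0,1],[0.08,0.9,0,1],[0.08,0.9,0,1]]]'; python3 -m handwheel '[[[0.04,0.5,0,1],[0,0,0,1],[0,0,0,1],[0,0,0,1],[0,0,0,1],[0,0,0,1],[0,0,0,1],[0,0,0,1]]]'; python3 -c "
from h import *
st()"
```

```text
time_s: 5.5
tcp_pos: [0.5302, 0.016, 0.1893]
eef_rot: [26.9, 89.1, 165.7]
contact_force: [0.9, -0.1, -1.4]
gripper_width: 0.0372
time_s: 6.3
tcp_pos: [0.5252, 0.041, 0.1775]
eef_rot: [29.3, 88.0, -149.8]
contact_force: [-0.1, -0.6, -1.3]
gripper_width: 0.0372
t 6.3 tcp [0.5252 0.041  0.1775] axis [-0.03  -0.018 -0.999] jawdeg -179.19 F [-0.1 -0.6 -1.3] M [0.08 0.01 0.05] w 37.2 j6 -25.2
```

```bash
python3 -m handwheel '[[[0.2,0,0,-0.3],[0.2,0,0,-0.3],[0,0,0,0]]]'; python3 -c "
from h import *
st()"
```

```text
time_s: 6.6
tcp_pos: [0.5411, 0.0407, 0.1749]
eef_rot: [28.4, 87.7, -154.2]
contact_force: [0.1, -0.3, -0.6]
gripper_width: 0.0369
t 6.6 tcp [0.5411 0.0407 0.1749] axis [-0.035 -0.017 -0.999] jawdeg 177.37 F [ 0.1 -0.3 -0.6] M [ 0.08 -0.06  0.01] w 36.9 j6 -27.6
```

```bash
for i in 1; do python3 -m handwheel '[[[0,0,0,0],[0,0,0,0],[0,0,0,0],[0,0,0,0]]]' >/dev/null; python3 -c "
from h import *
st()"; python3 -m handwheel '[[[0,0,0.5,0],[0,0,0.5,0],[0,0,0,0]]]' >/dev/null;python3 -c "
from h import *
st()"; done
```

```text
t 7.0 tcp [0.541  0.0404 0.1739] axis [-0.037 -0.017 -0.999] jawdeg 177.14 F [-1.   0.4 -1.7] M [ 0.08 -0.09  0.02] w 37.2 j6 -27.8
t 7.3 tcp [0.5402 0.0402 0.2148] axis [-0.038 -0.018 -0.999] jawdeg 177.13 F [ 0.9 -0.3 -1.6] M [ 0.18 -0.11  0.03] w 37.0 j6 -27.8
```

```bash
P='from h import *
st()'; python3 -m handwheel '[[[0,0,0,-1],[0,0,0,-1],[0,0,0,-1],[0,0,0,-1]]]' >/dev/null; python3 -c "$P"; python3 -m handwheel '[[[0,0,0,0.5],[0,0,0,0.5],[0,0,0,0.5],[0,0,0,0.5],[0,0,0,0.5],[0,0,0,0.5],[0,0,0,0.5],[0,0,0,0.5]]]' >/dev/null;python3 -c "$P"
```

```text
t 7.7 tcp [0.5391 0.0405 0.2132] axis [-0.042 -0.002 -0.999] jawdeg 156.46 F [ 0.7  0.9 -1.3] M [ 0.09 -0.1  -0.05] w 37.2 j6 -47.5
t 8.5 tcp [0.5357 0.0403 0.2069] axis [-0.044 -0.017 -0.999] jawdeg 176.9 F [ 0.6 -0.3 -1.5] M [ 0.13 -0.03 -0.03] w 36.9 j6 -28.1
```

```bash
python3 -m handwheel '[[[0.1,0.03,-0.2,0],[0.08,0.02,-0.3,0],[0,0,-0.3,0],[0,0,-0.3,0],[0,0,-0.3,0],[0,0,-0.2,0],[0,0,-0.1,0],[0,0,0,0]]]'; python3 -c "
from h import *
st();s=vision.capture('scene');t=vision.capture('top');st()
cv2.imwrite('pics/s2.png',s);cv2.imwrite('pics/t2.png',t)
cv2.imwrite('pics/c8.png',cv2.resize(s[110:260,310:480],None,fx=4,fy=4));cv2.imwrite('pics/c9.png',cv2.resize(t[130:250,190:350],None,fx=4,fy=4))"
```

```text
time_s: 9.3
tcp_pos: [0.5411, 0.0418, 0.129]
eef_rot: [23.5, 87.0, -159.8]
contact_force: [0.7, 0.4, -1.0]
gripper_width: 0.037
t 9.3 tcp [0.5411 0.0418 0.129 ] axis [-0.049 -0.018 -0.999] jawdeg 176.67 F [ 0.7  0.4 -1. ] M [ 0.12 -0.02  0.03] w 37.0 j6 -28.1
t 9.4 tcp [0.5417 0.042  0.1299] axis [-0.048 -0.018 -0.999] jawdeg 176.68 F [ 0.2 -0.1 -1.6] M [ 0.08 -0.07  0.03] w 37.4 j6 -28.1
```

View pics/c8.png

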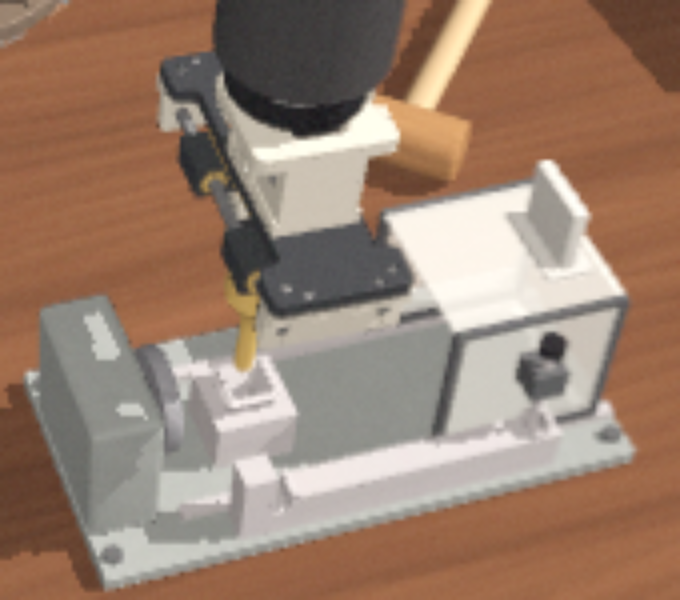

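View pics/c9.png

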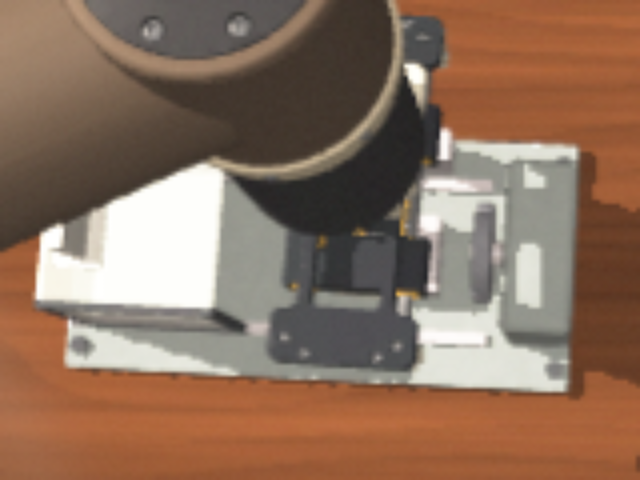

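```bash
P='from h import *
st()'; python3 -m handwheel '[[[0,0,0.5,0],[0,0,0.5,0],[0.01,0,0.02,1],[0.01,0,0.02,1],[0.01,0,0.02,1],[0.01,0,0.02,1],[0.01,0,0.02,1],[0.01,0,0.02,1]]]' >/dev/null; python3 -c "$P"; python3 -m handwheel '[[[0.01,0,0.02,1],[0.01,0,0.02,1],[0.01,0,0.02,1],[0.01,0,0.02,1],[0.01,0,0.02,1],[0.01,0,0.02,1],[0.01,0,0.02,1],[0.01,0,0.02,1]]]' >/dev/null;python3 -c "$P"
```

```text
t 10.2 tcp [0.5472 0.0428 0.183 ] axis [-0.022 -0.034 -0.999] jawdeg -152.22 F [-0.9  0.4 -0.5] M [0.09 0.06 0.05] w 37.4 j6 1.3
t 11.0 tcp [0.5532 0.0439 0.1969] axis [ 0.016 -0.032 -0.999] jawdeg -110.47 F [-0.6  0.2 -1.3] M [ 0.02  0.22 -0.02] w 37.2 j6 42.2
```

```bash
P='from h import *
st()'; python3 -m handwheel '[[[-0.03,0,0,1],[-0.03,0,0,1],[-0.03,0,0,1],[-0.03,0,0,1],[-0.03,0,0,1],[-0.03,0,0,1],[-0.03,0,0,1],[-0.03,0,0,1]]]' >/dev/null; python3 -c "$P"; python3 -m handwheel '[[[0,0,0,1],[0,0,0,1],[0,0,0,1],[0,0,0,1],[0,0,0,1],[0,0,0,1],[0,0,0,1],[0,0,0,1]]]' >/dev/null;python3 -c "$P"
```

```text
t 11.8 tcp [0.5458 0.0448 0.2043] axis [ 0.043 -0.006 -0.999] jawdeg -68.73 F [-0.4 -0.6 -1.5] M [-0.05  0.3   0.07] w 37.1 j6 84.3
t 12.6 tcp [0.5476 0.0454 0.2118] axis [ 0.045  0.031 -0.998] jawdeg -26.99 F [ 0.2  0.2 -1.1] M [-0.21  0.21 -0.  ] w 36.9 j6 128.6
```

```bash
P='from h import *
st()'; python3 -m handwheel '[[[0,0,0,1],[0,0,0,1],[0,0,0,1],[0,0,0,1],[0,0,0,0.8]]]' >/dev/null; python3 -c "$P"; python3 -m handwheel '[[[0,0,0,0],[0,0,0,0],[0,0,0,0],[0,0,0,0]]]' >/dev/null;python3 -c "$P";  python3 -m handwheel '[[[0,0,-0.3,0],[0,0,-0.3,0],[0,0,-0.3,0],[0,0,-0.3,0]]]' >/dev/null;python3 -c "$P"
```

```text
t 13.1 tcp [0.5488 0.0457 0.2164] axis [ 0.034  0.051 -0.998] jawdeg -1.91 F [-0.2  0.2 -1.6] M [-0.34  0.2  -0.01] w 37.0 j6 155.3
t 13.5 tcp [0.5493 0.0457 0.2184] axis [ 0.038  0.052 -0.998] jawdeg -2.12 F [-0.4  0.6 -1. ] M [-0.4   0.21 -0.02] w 37.2 j6 155.1
t 13.9 tcp [0.5496 0.0459 0.1677] axis [ 0.04   0.053 -0.998] jawdeg -2.2 F [ 0.6 -0.3 -2. ] M [-0.33  0.21 -0.05] w 37.0 j6 155.3
```

```bash
cat >> h.py <<'E'
def jj():
    from plant import readout
    s=readout.get_state();print("J",s["joints"].round(2),"qd",s["qd"].round(2),"tau",s["joint_torque"].round(1))
E
P='from h import *
st();jj()'; python3 -c "$P"; python3 -m handwheel '[[[0,0,0,0],[0,0,0,0]]]' >/dev/null;python3 -c "$P"; python3 -m handwheel '[[[0,0,0,0],[0,0,0,0],[0,0,0,0],[0,0,0,0]]]' >/dev/null;python3 -c "$P"
```

```text
t 13.9 tcp [0.5496 0.0459 0.1677] axis [ 0.04   0.053 -0.998] jawdeg -2.2 F [ 0.6 -0.3 -2. ] M [-0.33  0.21 -0.05] w 37.0 j6 155.3
J [ 23.76  10.22 -20.89  -2.25 -55.61 155.32] qd [ -0.08   7.27 -10.38  -0.46  17.09   0.75] tau [ -0.  -43.4  28.1   6.4  -0.3  -0. ]
t 14.1 tcp [0.548  0.0454 0.1643] axis [ 0.035  0.051 -0.998] jawdeg -2.22 F [ 0.6 -0.1 -0.8] M [-0.32  0.13  0.03] w 37.1 j6 155.3
J [ 23.76  10.43 -21.08  -2.28 -55.51 155.32] qd [ 0.01  0.95 -0.96 -0.2   0.6  -0.01] tau [ -0.  -41.7  26.6   6.2   0.2  -0. ]
t 14.5 tcp [0.5489 0.0456 0.1654] axis [ 0.036  0.051 -0.998] jawdeg -2.21 F [-1.   0.2 -2.5] M [-0.34  0.18  0.  ] w 37.0 j6 155.3
J [ 23.76  10.39 -20.99  -2.26 -55.54 155.31] qd [-0.12 -0.18  0.29  0.05 -0.09  0.07] tau [  0.  -42.1  27.2   6.3   0.2  -0. ]
```

```bash
P='from h import *
st();jj()'; python3 -m handwheel '[[[-0.1,-0.1,-0.2,0],[-0.1,-0.1,-0.2,0],[-0.09,-0.11,-0.2,0],[0,0,-0.2,0],[0,0,0,0]]]' >/dev/null;python3 -c "from h import *
st();s=vision.capture('scene');t=vision.capture('top');st()
cv2.imwrite('pics/s3.png',s);cv2.imwrite('pics/t3.png',t)
cv2.imwrite('pics/c10.png',cv2.resize(s[160:230,340:420],None,fx=8,fy=8));cv2.imwrite('pics/c11.png',cv2.resize(t[150:230,260:340],None,fx=7,fy=7))"
```

```text
t 15.0 tcp [0.5355 0.0318 0.1306] axis [ 0.036  0.052 -0.998] jawdeg -2.24 F [-1.2  0.2 -1.9] M [-0.33  0.23  0.02] w 37.0 j6 156.5
t 15.1 tcp [0.5363 0.032  0.1318] axis [ 0.038  0.052 -0.998] jawdeg -2.21 F [ 0.8 -1.  -0.9] M [-0.37  0.16  0.02] w 36.9 j6 156.5
```

View pics/c10.png

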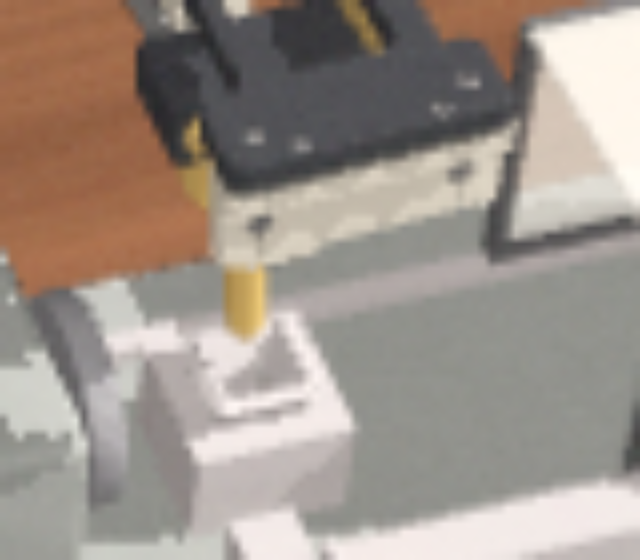

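View pics/c11.png

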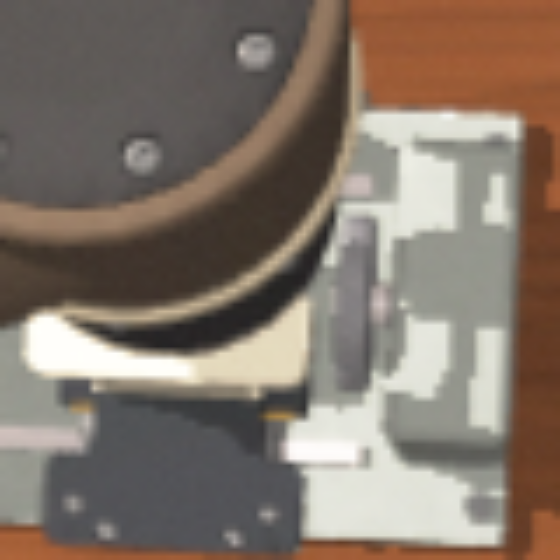

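```bash
python3 -c "
from h import *
print('expected tip',proj('scene',(.539,.0373,.0718))+.5,'above socket',proj('scene',(.5398,.0388,.0718))+.5,'seen on plane',plane('scene',(370.4,201.8),.0718),plane('scene',(370.4,201.8),.069))"
```

```text
expected tip [370.4634069  201.12047074] above socket [371.17354063 201.20623638] seen on plane [0.5428459  0.03681658 0.0718    ] [0.54056248 0.03800405 0.069     ]
```

```bash
P='from h import *
st();jj()'; python3 -m handwheel '[[[0.01,0.04,-0.2,0],[0,0,-0.2,0],[0,0,-0.15,0],[0,0,-0.1,0]]]' - 20 >/dev/null;python3 -c "$P"; python3 -m handwheel '[[[0,0,0,0]]]' >/dev/null;python3 -c "$P"
```

```text
t 15.5 tcp [0.538  0.0345 0.1047] axis [ 0.04   0.053 -0.998] jawdeg -2.18 F [ 0.2 -0.5 -1.9] M [-0.35  0.26  0.02] w 37.4 j6 156.5
J [ 23.08  13.03 -26.71  -2.57 -46.99 156.49] qd [ 0.08  3.12 -2.62 -0.22  5.9   0.31] tau [  0.  -43.7  24.7   5.7   0.1  -0. ]
t 15.6 tcp [0.5375 0.0344 0.1038] axis [ 0.039  0.052 -0.998] jawdeg -2.18 F [-0.6  0.3 -2.6] M [-0.33  0.21  0.04] w 37.3 j6 156.5
J [ 23.09  13.1  -26.75  -2.58 -46.95 156.5 ] qd [ 0.08  0.11  0.08  0.2  -0.19 -0.04] tau [  0.  -43.2  24.5   5.7   0.4   0. ]
```

```bash
P='from h import *
st()'; python3 -m handwheel '[[[0,0,-0.08,0],[0,0,-0.08,0]]]' >/dev/null;python3 -c "$P"; python3 -m handwheel '[[[0,0,-0.08,0],[0,0,-0.05,0]]]' >/dev/null;python3 -c "$P"
```

```text
t 15.8 tcp [0.538  0.0345 0.0974] axis [ 0.039  0.052 -0.998] jawdeg -2.17 F [-0.5 -0.3 -1.1] M [-0.34  0.31  0.02] w 37.6 j6 156.6
t 16.0 tcp [0.5379 0.0344 0.0917] axis [ 0.039  0.052 -0.998] jawdeg -2.17 F [ 0.1 -0.3 -1.4] M [-0.31  0.22  0.01] w 38.2 j6 156.6
```

```bash
P='from h import *
st()'; python3 -m handwheel '[[[0.01,0.03,-0.06,0],[0.01,0.03,-0.06,0]]]' >/dev/null;python3 -c "$P"; python3 -m handwheel '[[[0.01,0.02,-0.06,0],[0,0.02,-0.06,0]]]' >/dev/null;python3 -c "$P"
```

```text
t 16.2 tcp [0.5383 0.0366 0.0866] axis [ 0.039  0.052 -0.998] jawdeg -2.19 F [-1.8 -0.7 -0.1] M [-0.86  0.83  0.  ] w 37.4 j6 156.4
t 16.4 tcp [0.5382 0.0378 0.0814] axis [ 0.038  0.051 -0.998] jawdeg -2.17 F [-0.5 -2.3  0.2] M [-1.33  0.48  0.01] w 37.7 j6 156.3
```

```bash
P='from h import *
st()'; python3 -m handwheel '[[[0,0.0,-0.06,0],[0,0,-0.06,0]]]' >/dev/null;python3 -c "$P"; python3 -m handwheel '[[[0,0,-0.05,0],[0,0,0,0]]]' >/dev/null;python3 -c "$P"
```

```text
t 16.6 tcp [0.5386 0.0377 0.0767] axis [ 0.038  0.051 -0.998] jawdeg -2.14 F [-4.6 -2.1 19.6] M [-0.9   1.6   0.04] w 37.3 j6 156.3
t 16.8 tcp [0.5398 0.0378 0.0767] axis [ 0.041  0.051 -0.998] jawdeg -2.08 F [-2.5 -1.3 -2.5] M [-0.71  1.19  0.01] w 37.6 j6 156.3
```

```bash
P='from h import *
st()'; python3 -m handwheel '[[[0,0,0,0],[0,0,0,0],[0,0,0,0]]]' 56 >/dev/null;python3 -c "$P"; python3 -m handwheel '[[[0,0,0.3,0],[0,0,0.5,0],[0,0,0.5,0],[0,0,0.5,0],[-0.2,0.3,0.5,0],[-0.5,0.8,0,0],[-0.5,0.8,0,0],[-0.5,0.8,0,0]]]' >/dev/null;python3 -c "$P"
```

```text
t 17.1 tcp [0.5413 0.0388 0.0771] axis [ 0.044  0.052 -0.998] jawdeg -2.08 F [0.3 0.5 0.1] M [-0.3   0.22 -0.04] w 54.1 j6 156.3
t 17.9 tcp [0.4752 0.1478 0.1789] axis [ 0.05   0.054 -0.997] jawdeg -2.43 F [-0.6  1.   1.4] M [-0.23  0.09  0.02] w 55.9 j6 138.6
```

```bash
python3 -c "from h import *
s=vision.capture('scene');t=vision.capture('top');st()
cv2.imwrite('pics/s4.png',s);cv2.imwrite('pics/t4.png',t)
cv2.imwrite('pics/c12.png',cv2.resize(s[110:260,310:480],None,fx=4.5,fy=4));cv2.imwrite('pics/c13.png',cv2.resize(t[140:260,200:360],None,fx=4.5,fy=4.5))"
```

```text
t 18.0 tcp [0.4741 0.1496 0.179 ] axis [ 0.05   0.055 -0.997] jawdeg -2.18 F [ 0.1 -0.   0.9] M [-0.32  0.17 -0.02] w 56.3 j6 138.6
```

View pics/c12.png

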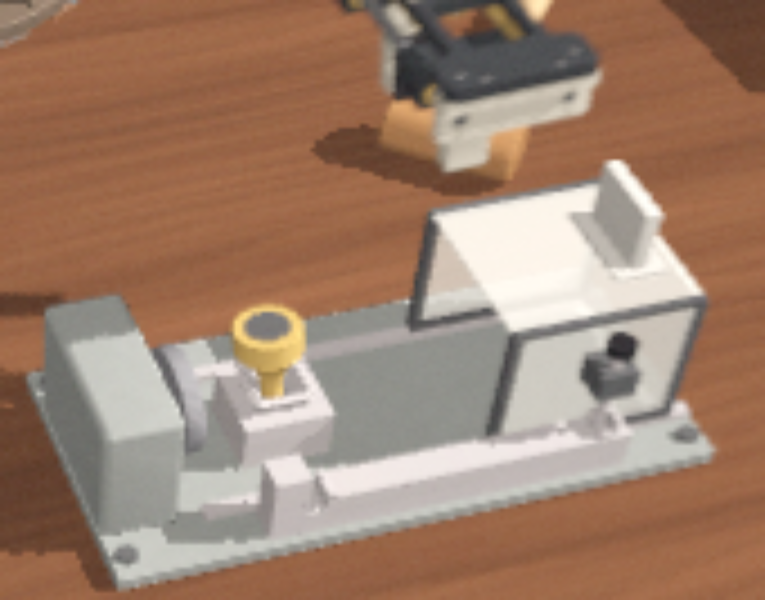

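View pics/c13.png

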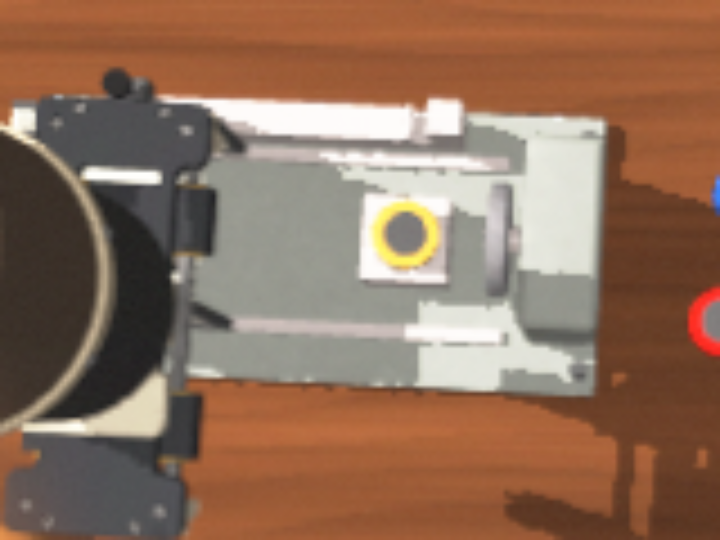

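```bash
python3 -c "from h import *
def disc(im,x0,x1,y0,y1):
    h=cv2.cvtColor(im,cv2.COLOR_BGR2HSV);m=((h[...,0]>18)&(h[...,0]<35)&(h[...,1]>110)).astype(np.uint8)[y0:y1,x0:x1]
    c=max(cv2.findContours(m,cv2.RETR_CCOMP,cv2.CHAIN_APPROX_NONE)[0],key=cv2.contourArea)
    g=np.zeros_like(m);cv2.drawContours(g,[c],-1,1,-1);g=(g&(1-m));n,l,s,cc=cv2.connectedComponentsWithStats(g)
    i=1+np.argmax(s[1:,4]);print(s[i],cc[i]+[x0,y0]);return cc[i]+[x0,y0]
a=disc(cv2.imread('pics/s4.png'),355,400,180,215);b=disc(cv2.imread('pics/t4.png'),275,310,180,205)
print(tri(a,b))"
```

```text
[ 9  8 11  8 69] [368.92753623 191.20289855]
[10  7 10 10 77] [289.54545455 191.45454545]
(array([0.53391044, 0.03394228, 0.10040518]), np.float64(0.9616001444681361))
```

```bash
P='from h import *
st()'; python3 -m handwheel '[[[0.3,-0.5,0,0],[0.35,-0.7,0,0],[0.35,-0.7,0,0],[0.35,-0.7,0,0],[0.18,-0.25,-0.3,0],[0,0,-0.5,0],[0,0,-0.3,0],[0,0,0,0]]]' 64 >/dev/null;python3 -c "$P"
```

```text
t 18.8 tcp [0.5402 0.032  0.1414] axis [ 0.06   0.059 -0.996] jawdeg -1.82 F [0.  0.3 0. ] M [-0.35  0.28 -0.05] w 63.8 j6 156.9
```

```bash
P='from h import *
st()'; python3 -m handwheel '[[[-0.1,0.09,-0.3,0],[0,0,-0.4,0],[0,0,-0.35,0],[0,0,-0.25,0],[0,0,-0.15,0],[0,0,0,0]]]' >/dev/null;python3 -c "$P"
```

```text
t 19.4 tcp [0.5386 0.0377 0.0866] axis [ 0.065  0.06  -0.996] jawdeg -1.59 F [-0.3 -0.7  0.6] M [-0.35  0.24  0.01] w 64.2 j6 156.7
```

```bash
P='from h import *
st()'; python3 -m handwheel '[[[0,0,-0.05,0],[0,0,0,0],[0,0,0,0],[0,0,0,0],[0,0,0,0]]]' 30 8 >/dev/null;python3 -c "$P"; python3 -m handwheel '[[[0.01,0.05,0,0],[0.01,0.05,0,0],[0,0.02,0,0]]]' >/dev/null;python3 -c "$P"
```

```text
t 19.9 tcp [0.5395 0.0381 0.0863] axis [ 0.068  0.061 -0.996] jawdeg -1.56 F [ 0.8  0.1 -2. ] M [-0.38  0.53  0.04] w 37.7 j6 156.7
t 20.2 tcp [0.5398 0.0427 0.0864] axis [ 0.067  0.06  -0.996] jawdeg -1.58 F [-0.7 -0.6  0.9] M [-0.58  0.59  0.01] w 37.5 j6 156.1
```

```bash
P='from h import *
st()'; python3 -m handwheel '[[[0,0,0,0],[0,0,0,0],[0,0,0.1,0],[0,0,0.4,0],[0,0,0.5,0],[0,0,0.5,0],[-0.3,0.4,0.5,0],[-0.5,0.8,0,0]]]' 60 >/dev/null;python3 -c "$P"; python3 -m handwheel '[[[-0.5,0.8,0,0],[-0.5,0.8,0,0],[0,0,0,0]]]' >/dev/null;cat > disc.py <<'E'
from h import *
def disc(im,x0,x1,y0,y1):
    h=cv2.cvtColor(im,cv2.COLOR_BGR2HSV);m=((h[...,0]>18)&(h[...,0]<35)&(h[...,1]>110)).astype(np.uint8)[y0:y1,x0:x1]
    c=max(cv2.findContours(m,cv2.RETR_CCOMP,cv2.CHAIN_APPROX_NONE)[0],key=cv2.contourArea)
    g=np.zeros_like(m);cv2.drawContours(g,[c],-1,1,-1);g=(g&(1-m));n,l,s,cc=cv2.connectedComponentsWithStats(g)
    i=1+np.argmax(s[1:,4]);return cc[i]+[x0,y0]
def go(k):
    s=vision.capture('scene');t=vision.capture('top');st()
    cv2.imwrite(f'pics/s{k}.png',s);cv2.imwrite(f'pics/t{k}.png',t)
    a=disc(s,355,400,180,215);b=disc(t,275,310,180,205);print(a,b,tri(a,b))
    cv2.imwrite(f'pics/cs{k}.png',cv2.resize(s[110:260,310:480],None,fx=4.5,fy=4))
E
python3 -c "from disc import *
go(5)"
```

```text
t 21.0 tcp [0.5098 0.0902 0.1704] axis [ 0.068  0.06  -0.996] jawdeg -1.78 F [-0.2  1.   0.3] M [-0.1   0.2  -0.01] w 59.7 j6 147.9
t 21.4 tcp [0.4693 0.1569 0.173 ] axis [ 0.073  0.063 -0.995] jawdeg -1.81 F [ 1.2 -0.5  0.3] M [-0.32  0.26  0.07] w 59.9 j6 137.0
[369.52941176 191.51470588] [289.16666667 190.90277778] (array([0.53528939, 0.03491064, 0.10039491]), np.float64(0.9383001330289824))
```

View pics/cs5.png

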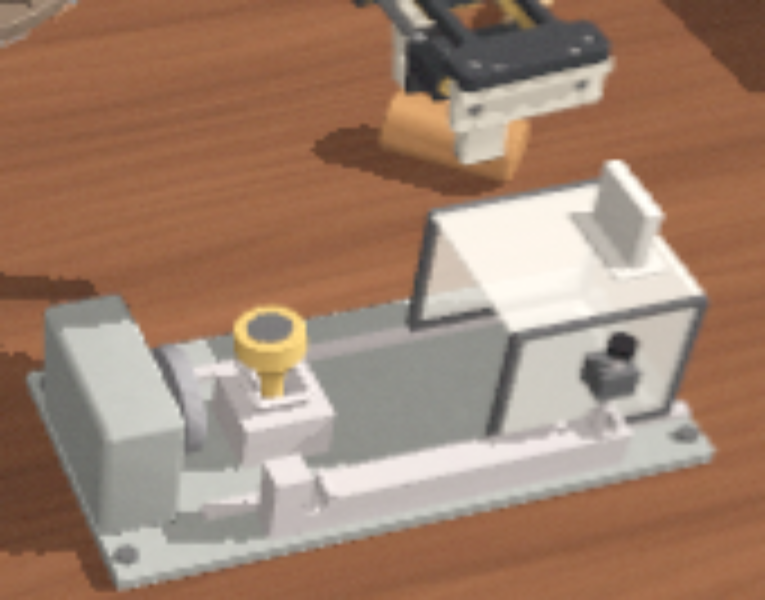

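```bash
P='from h import *
st()'; python3 -m handwheel '[[[0,0.2,0.6,0],[0.2,0.5,0.4,0],[0.4,0.7,0,0],[0.5,0.7,0,0],[0.5,0.6,0,0],[0.4,0.3,0,0],[0,0,0,0]]]' 0 20 >/dev/null;python3 -c "$P"
```

```text
t 22.1 tcp [0.5562 0.2749 0.2151] axis [ 0.074  0.062 -0.995] jawdeg -2.26 F [ 0.1 -0.8 -0.4] M [-0.43  0.33  0.03] w 9.7 j6 133.1
```

```bash
P='from h import *
st()'; python3 -m handwheel '[[[-0.1,0.05,-0.3,0],[-0.08,0.05,-0.4,0],[0,0,-0.4,0],[0,0,-0.4,0],[0,0,-0.3,0],[0,0,-0.1,0],[0,0,0,0]]]' >/dev/null;python3 -c "from h import *
st();s=vision.capture('scene');t=vision.capture('top');st()
cv2.imwrite('pics/c14.png',cv2.resize(s[90:240,340:510],None,fx=4.5,fy=4));cv2.imwrite('pics/c15.png',cv2.resize(t[120:260,150:330],None,fx=4,fy=4))"
```

```text
t 22.8 tcp [0.5466 0.2714 0.132 ] axis [ 0.07   0.059 -0.996] jawdeg -2.69 F [-0.   0.4 -0.1] M [-0.3   0.28  0.07] w 0.4 j6 132.1
t 22.9 tcp [0.5471 0.272  0.1329] axis [ 0.071  0.06  -0.996] jawdeg -2.67 F [-0.1  0.2  1.1] M [-0.33  0.22  0.03] w 0.5 j6 132.1
```

View pics/c14.png

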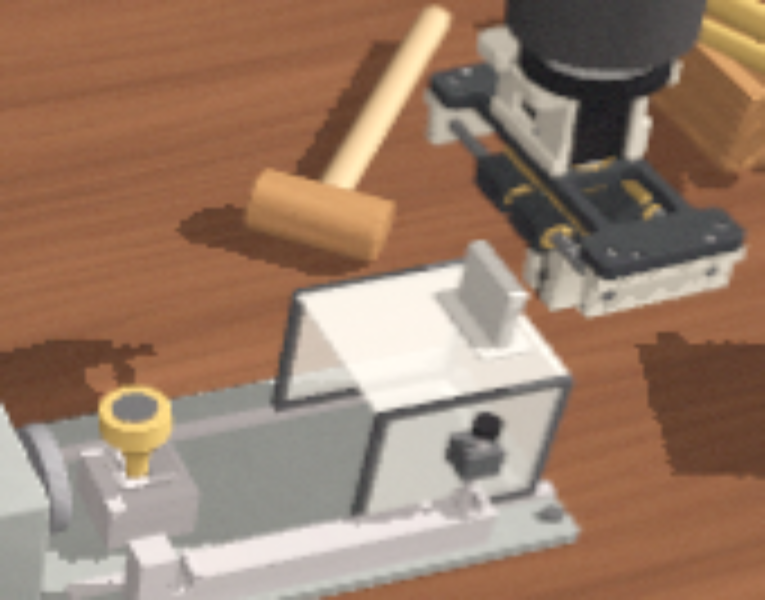

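View pics/c15.png

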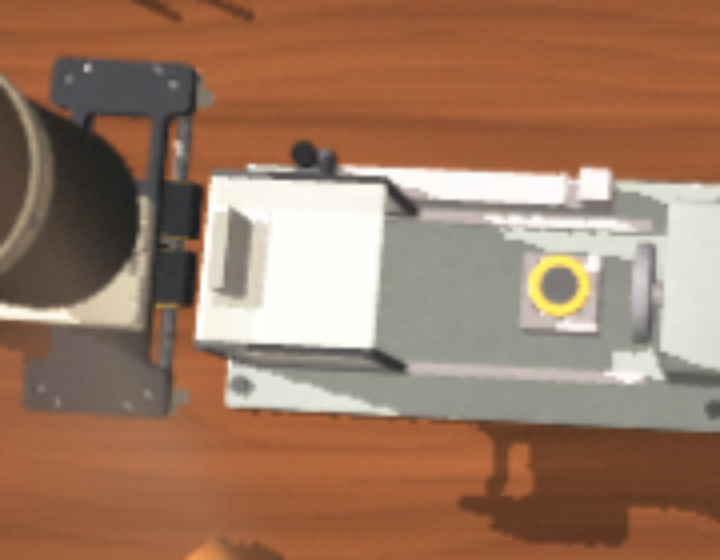

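```bash
P='from h import *
st()'; python3 -m handwheel '[[[-0.01,-0.2,0,0],[-0.01,-0.2,0,0],[-0.01,-0.12,0,0],[0,-0.12,0,0]]]' >/dev/null;python3 -c "$P"; python3 -m handwheel '[[[0,-0.12,0,0],[-0.01,-0.12,0,0]]]' >/dev/null;python3 -c "$P"; python3 -m handwheel '[[[0,-0.12,0,0],[-0.01,-0.12,0,0]]]' >/dev/null;python3 -c "$P"
```

```text
t 23.3 tcp [0.5467 0.2457 0.1353] axis [ 0.074  0.063 -0.995] jawdeg -2.64 F [-1.3  3.1 -1.8] M [0.72 0.71 0.12] w 0.6 j6 134.2
t 23.5 tcp [0.5464 0.2359 0.1356] axis [ 0.075  0.065 -0.995] jawdeg -2.66 F [ 0.4  3.3 -2.2] M [0.61 0.03 0.03] w 0.0 j6 135.1
t 23.7 tcp [0.546  0.2259 0.1356] axis [ 0.075  0.066 -0.995] jawdeg -2.65 F [ 1.2  2.8 -1.8] M [0.54 0.05 0.09] w 0.3 j6 136.0
```

```bash
P='from h import *
st()'; python3 -m handwheel '[[[-0.01,-0.2,0,0],[-0.01,-0.2,0,0],[-0.01,-0.2,0,0],[-0.01,-0.2,0,0],[-0.01,-0.2,0,0],[-0.01,-0.2,0,0],[-0.01,-0.2,0,0],[-0.01,-0.15,0,0]]]' >/dev/null;python3 -c "$P"; python3 -c "
from h import *
s=vision.capture('scene');t=vision.capture('top');st()
cv2.imwrite('pics/c16.png',cv2.resize(s[110:260,310:480],None,fx=4.5,fy=4));cv2.imwrite('pics/c17.png',cv2.resize(t[120:260,170:350],None,fx=4,fy=4))"
```

```text
t 24.5 tcp [0.5433 0.159  0.1358] axis [ 0.077  0.067 -0.995] jawdeg -2.65 F [ 1.2  2.4 -1.6] M [ 0.58 -0.18  0.06] w 0.5 j6 142.2
t 24.6 tcp [0.5429 0.1584 0.1357] axis [ 0.076  0.066 -0.995] jawdeg -2.68 F [ 0.  -0.7 -0.2] M [-0.35  0.29  0.01] w 0.1 j6 142.2
```

View pics/c16.png

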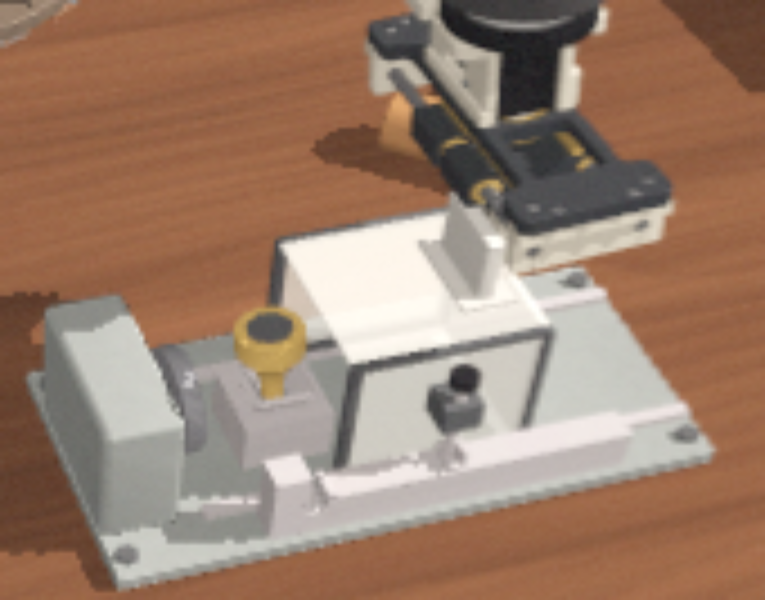

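View pics/c17.png

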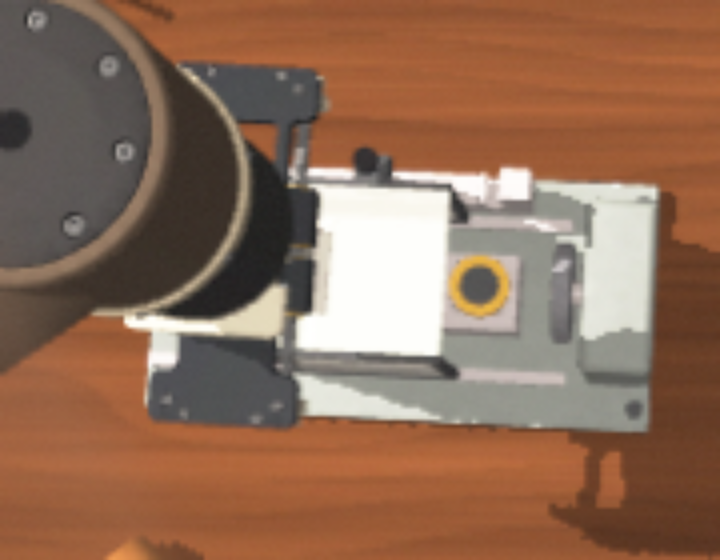

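```bash
P='from h import *
st()'; python3 -m handwheel '[[[-0.005,-0.1,0,0],[-0.005,-0.12,0,0],[-0.005,-0.12,0,0],[-0.005,-0.12,0,0],[-0.005,-0.12,0,0],[-0.005,-0.12,0,0],[-0.005,-0.12,0,0],[-0.005,-0.12,0,0]]]' >/dev/null;python3 -c "$P";  python3 -m handwheel '[[[-0.004,-0.08,0,0],[-0.004,-0.08,0,0],[-0.004,-0.08,0,0]]]' >/dev/null;python3 -c "$P"
```

```text
t 25.4 tcp [0.5414 0.1189 0.1358] axis [ 0.077  0.066 -0.995] jawdeg -2.62 F [ 1.4  1.9 -1.1] M [0.58 0.03 0.07] w 0.4 j6 146.3
t 25.7 tcp [0.5409 0.1081 0.1359] axis [ 0.077  0.066 -0.995] jawdeg -2.64 F [ 1.3  2.7 -1.1] M [ 0.51 -0.05  0.11] w 0.4 j6 147.5
```

```bash
P='from h import *
st()'; for i in 1; do python3 -m handwheel '[[[-0.003,-0.06,0,0],[-0.003,-0.06,0,0]]]' >/dev/null;python3 -c "$P";  python3 -m handwheel '[[[-0.003,-0.06,0,0],[-0.003,-0.06,0,0]]]' >/dev/null;python3 -c "$P"; done
```

```text
t 25.9 tcp [0.5407 0.1027 0.1358] axis [ 0.077  0.066 -0.995] jawdeg -2.65 F [ 2.2  2.9 -1.2] M [ 0.45 -0.12  0.03] w 0.4 j6 148.0
t 26.1 tcp [0.5405 0.0976 0.1359] axis [ 0.077  0.066 -0.995] jawdeg -2.64 F [ 0.5  2.3 -0.5] M [ 0.42 -0.09  0.02] w 0.5 j6 148.6
```

```bash
P='from h import *
st()'; for i in 1; do python3 -m handwheel '[[[-0.003,-0.06,0,0],[-0.003,-0.06,0,0]]]' >/dev/null;python3 -c "$P"; done
```

```text
t 26.3 tcp [0.5405 0.0943 0.1359] axis [ 0.078  0.069 -0.995] jawdeg -2.66 F [-1.3  9.1 -0.7] M [2.7  0.65 0.23] w 0.4 j6 149.2
```

```bash
P='from h import *
st()'; for i in 1; do python3 -m handwheel '[[[-0.003,-0.06,0,0]]]' >/dev/null;python3 -c "$P"; done
```

```text
t 26.4 tcp [0.5404 0.0928 0.1359] axis [ 0.078  0.071 -0.994] jawdeg -2.66 F [ 0.8  6.3 -1.9] M [1.56 0.3  0.14] w 0.8 j6 149.4
```

```bash
P='from h import *
st()'; for i in 1; do python3 -m handwheel '[[[-0.003,-0.06,0,0]]]' >/dev/null;python3 -c "$P"; done
```

```text
t 26.5 tcp [0.5402 0.0907 0.1359] axis [ 0.078  0.071 -0.994] jawdeg -2.65 F [ 1.1  2.3 -1.4] M [ 0.4  -0.03  0.09] w 0.4 j6 149.7
```

```bash
P='from h import *
st()'; for i in 1; do python3 -m handwheel '[[[-0.003,-0.05,0,0]]]' >/dev/null;python3 -c "$P"; done
```

```text
t 26.6 tcp [0.54   0.0883 0.136 ] axis [ 0.078  0.071 -0.994] jawdeg -2.63 F [0.6 0.8 0.7] M [-0.36  0.25 -0.01] w 0.4 j6 150.0
```

```bash
python3 -c "
from h import *
s=vision.capture('scene');st();cv2.imwrite('pics/s7.png',s)
cv2.imwrite('pics/c18.png',cv2.resize(s[160:255,320:450],None,fx=6,fy=6))"
```

```text
t 26.65 tcp [0.5397 0.0879 0.1359] axis [ 0.077  0.071 -0.995] jawdeg -2.64 F [ 0.4 -0.4 -0.4] M [-0.43  0.35 -0.  ] w -0.1 j6 150.0
```

View pics/c18.png

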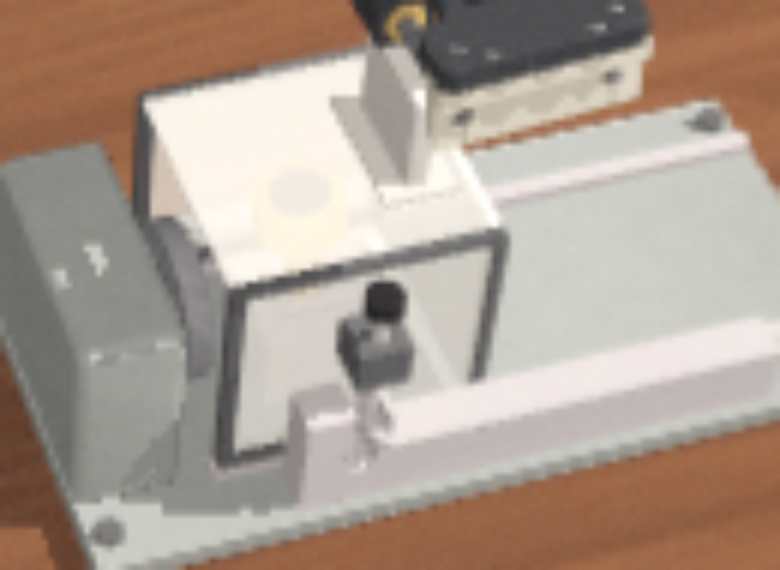

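```bash
P='from h import *
st()'; for i in 1; do python3 -m handwheel '[[[-0.002,-0.04,0,0]]]' >/dev/null;python3 -c "$P"; done
```

```text
t 26.75 tcp [0.5393 0.0857 0.1358] axis [ 0.077  0.07  -0.995] jawdeg -2.65 F [0.1 0.4 0. ] M [-0.39  0.29 -0.08] w 0.6 j6 150.2
```

```bash
P='from h import *
st()'; for i in 1; do python3 -m handwheel '[[[-0.002,-0.04,0,0]]]' >/dev/null;python3 -c "$P"; done; python3 -c "
from h import *
s=vision.capture('scene');st();cv2.imwrite('pics/s8.png',s)
cv2.imwrite('pics/c19.png',cv2.resize(s[160:255,320:450],None,fx=6,fy=6))"
```

```text
t 26.85 tcp [0.539  0.0835 0.1358] axis [ 0.076  0.069 -0.995] jawdeg -2.65 F [1.  0.5 0.1] M [-0.35  0.23 -0.03] w 0.3 j6 150.4
t 26.9 tcp [0.5389 0.0834 0.1358] axis [ 0.076  0.069 -0.995] jawdeg -2.66 F [0.6 0.2 0.7] M [-0.44  0.33  0.02] w 1.1 j6 150.4
```

View pics/c19.png

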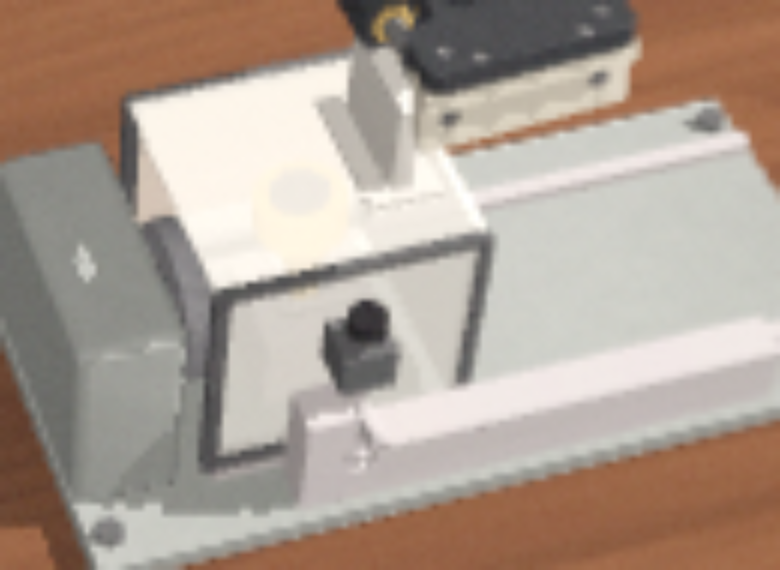

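```bash
python3 -c "
from h import *
a=cv2.imread('pics/s4.png');b=cv2.imread('pics/s7.png');c=cv2.imread('pics/s8.png')
def cap(im,x0,x1,y0,y1):
    g=cv2.cvtColor(im,cv2.COLOR_BGR2GRAY)[y0:y1,x0:x1]
    for nm,m in (('black',g<45),('dark',(g<115))):
        n,l,s,cc=cv2.connectedComponentsWithStats(m.astype(np.uint8));i=1+np.argmax(s[1:,4]);print(nm,s[i]+[x0,y0,0,0,0],(cc[i]+[x0,y0]).round(1))
cap(a,436,456,190,213);cap(b,374,392,204,226);cap(c,372,390,204,226)
cv2.imwrite('pics/c20.png',np.hstack([cv2.resize(im[y:y+32,x:x+32],(260,260),interpolation=cv2.INTER_NEAREST) for im,x,y in((a,430,188),(b,366,203),(c,363,203))]))"
```

```text
black [445 197   5   2   6] [446.8 197.7]
dark [439 199  13  11  72] [444.1 204.6]
black [381 210   5   3   7] [382.6 211.4]
dark [376 214  13  11  74] [381.3 219.6]
black [378 214   4   2   5] [379.2 214.8]
dark [374 210  12  16 132] [379.4 217.7]
```

View pics/c20.png

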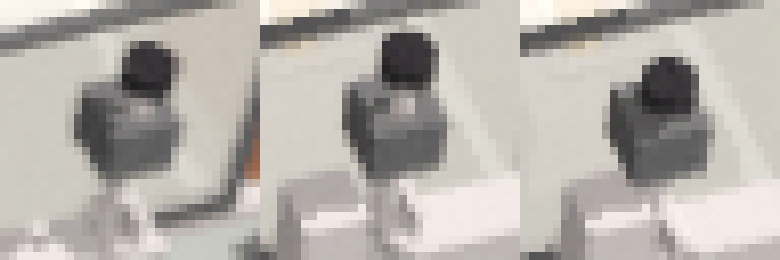

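```bash
python3 -m handwheel '[[[0,0.2,0,0],[0,0.4,0,0],[0,0.6,0,0],[0,0.5,0.5,0],[0,0.3,0.8,0],[0,0,0.8,0],[0,0,0,0],[0,0,0,0]]]' >/dev/null; python3 -c "
from disc import *
st();s=vision.capture('scene');t=vision.capture('top');st();cv2.imwrite('pics/s9.png',s)
cv2.imwrite('pics/c21.png',cv2.resize(s[160:255,320:450],None,fx=6,fy=6));cv2.imwrite('pics/c22.png',cv2.resize(t[130:260,220:480],None,fx=3,fy=3))"
```

```text
t 27.7 tcp [0.5372 0.168  0.2217] axis [ 0.074  0.067 -0.995] jawdeg -2.74 F [-0.3  1.  -1.3] M [-0.35  0.32 -0.02] w 0.0 j6 140.8
t 27.8 tcp [0.5373 0.1676 0.2213] axis [ 0.073  0.066 -0.995] jawdeg -2.75 F [-0.4  0.7 -1. ] M [-0.34  0.31  0.06] w 0.3 j6 140.8
```

View pics/c21.png

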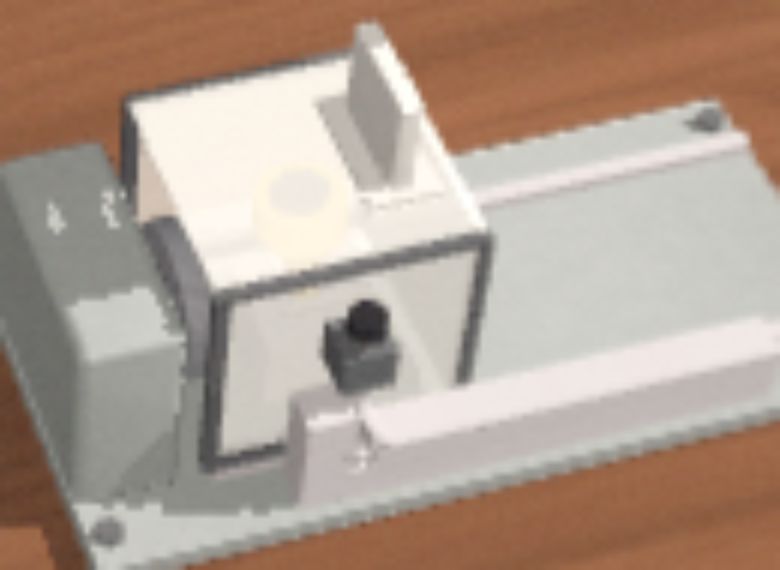

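View pics/c22.png

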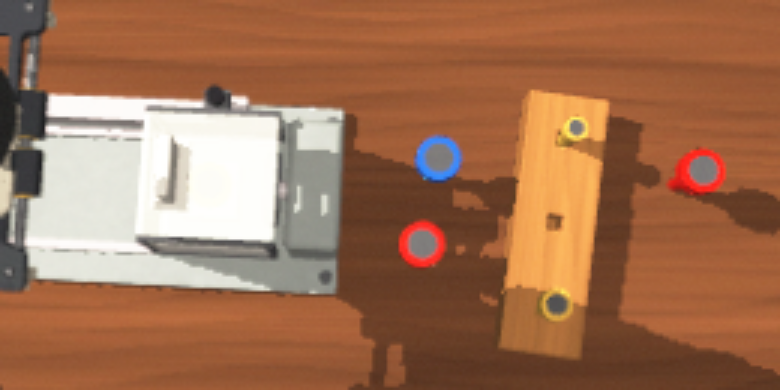

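The guard is shut and hasn't moved since I let go. The latch cap is down at crop (368,320), the mouthpiece shows through the hood, and the other two mouthpieces and the look-alikes haven't moved. The arm is clear, so I'm handing the job in.

```bash
python3 -c "
from plant import close_job
print(close_job())"
```

```text
the job is handed in; nothing more can be done
None
```

I took the widest brass mouthpiece (middle rack hole) out of the rack and stood it in the polishing station's socket. Then I pushed the guard shut by its tab until the latch clicked. The job was handed in at about 28 s of the 58 s allowed, with the arm clear of everything.

**Last checks:**
- **Mouthpiece:** It met the bottom of the socket at the expected height, with about 20 N of contact. Its rim measured 100.4 mm above the table, against 102 mm for fully home, which is within the measuring error.
- **Guard and latch:** The push peaked at about 9 N in my readings, then fell to zero, with no sign of hitting the end stop. In the pictures the latch cap rose on the hump and then dropped below its starting height. The guard stayed put after I backed off.
- **Everything else:** The other two mouthpieces are still in the rack, and the red and blue look-alikes were not touched.

**What did not go cleanly:**
- **Lean in the socket:** The mouthpiece leans about 4 to 6° towards -x and -y, within the slack of the 14 mm hole. I regripped it once to straighten it, but the rim moved only about 1.5 mm.
- **Tool tilt:** The tool drifted out of vertical over the run, up to about 6°. A half turn meant to cancel the drift made it worse. It helped cause the lean, but did not stop the insertion or the push.

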